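Put the eyelash curler away in the slide-top case

TASK

Put the eyelash curler away: lay it in the open bamboo slide-top case, setting it down in the tray rather than dropping it, then draw the case's lid out from under the glass shelf by its finger bar and slide it fully home, past the small ridge at the front end. Do not knock the shelf, and leave the other toiletries where they are.

Things in the scene. Friction and masses are not known exactly. Their poses are not given: they have to be found in the camera images.
- curler_center (a point): Stainless eyelash curler, 98 mm long (x), 58 wide, 34 high, about 60 g, loose, lying flat right of the case near a compact and a jar. Point: its centre, 17 mm above what it lies on. x runs from the two flat finger loops (-x) to the curved lash cage (+x). Grasp it at the pivot block: 32 mm long, 12 wide across y, 7 to 21 mm above what it lies on, centred 10 mm from this point towards +x.
- case: Bamboo slide-top case, 220 x 150 x 56 mm, fixed. Origin: centre of its underside; x along its length, from the front end (towards the robot) to the back; z up. The side walls are 56 mm high, 130 mm apart, and carry the lid's grooves. Front wall 56 mm high; behind it, from x = -0.104 to -0.088, a ledge 42 mm high with a small sprung cross ridge, 3 mm high. The lid slides out over the low rear wall.
- case_floor (a point): Centre of the tray's floor in the case, 5 mm above the vanity, axes as the case's. The tray is 130 mm wide (y) and runs from x = -0.088 (the ledge) to x = 0.104; 41 mm of height is free under the lid. The part not covered by the lid, 122 to 135 mm long at the start, reaches from the ledge back to the lid's front edge.
- case_lid (a joint): Travel of the case's lid in m: 0 = shut, home against the front wall; grows towards the case's +x (back, under the shelf) up to 0.155. Wooden panel 212 x 138 x 5 mm, top 51 mm above the vanity; front edge at case x = -0.1035 + this value. Slides with 1.5 N; in the last 13 mm its front bead meets the ridge: about 10 N forces it over (crest at 0.007), then it snaps home.
- lid_bar (a point): Centre of the lid's finger bar, a raised wooden bar on top of the lid, 12 mm along x, 36 mm across (y), 20 mm high (the point is 10 mm above the lid's top and 61 mm above the vanity), 40 mm behind the lid's front edge. Axes as the case's. At the start it stands 10 to 24 mm behind the front edge of the shelf, below it.
- riser: Shelf standing over the back part of the case, fixed: a clear glass board 170 mm (x) by 300 mm (y), 12 mm thick, its underside 210 mm above the vanity, on four brass posts 12 mm thick at x = +-73 mm, y = +-139 mm. Origin: on the vanity, below the centre of the board; the board's front edge, towards the robot, is at x = -0.085.
- compact: Closed rose-gold compact, 62 x 62 x 17 mm, loose on the vanity; origin under its centre. Leave it.
- jar: Frosted glass jar with a white cap, 63 mm across, 51 mm high, loose on the vanity; origin under its centre. Leave it.
- perfume_a: Square perfume bottle with a black cap, 55 x 34 x 105 mm, loose, on the shelf; origin under its centre. Leave it.
- perfume_b: Round frosted perfume bottle with a ball stopper, 62 mm across, 89 mm high, loose, on the shelf; origin under its centre. Leave it.
- polish: Nail polish bottle, 32 mm across, 66 mm high, loose on the vanity to the left of the case; origin under its centre. Leave it.
- powder_brush: Powder brush, 170 mm long, 28 mm high, loose on the vanity to the left of the case, lying along its x; origin below its middle. Leave it.
There are look-alikes about, which are no part of the job. Leave any purple look-alike of the part that bears curler_center alone.

How it is judged:
On the way, in this order (a step that is already met when the one before it is completed fails the run):
1. the curler is set down in the tray while still in the gripper (x of curler_center in the frame of case between -0.085 and 0.06 m and y of curler_center in the frame of case between -0.055 and 0.055 m and z of curler_center in the frame of case below 0.042 m and contact force between the fingers and curler above 0.2 N), for 0.1 s.
2. the lid has been slid over the ridge to its home position (value of joint case_lid below 0.0025 m), for 0.2 s.
At the end, for the whole second after the job is handed in: The lid is home past the ridge (within 2.5 mm of shut), the curler lies in the tray under it, and the compact, jar, perfume bottles, nail polish and powder brush are within 20 mm of where they began (value of joint case_lid below 0.0025 m and x of curler_center in the frame of case between -0.085 and 0.1 m and y of curler_center in the frame of case between -0.06 and 0.06 m and z of curler_center in the frame of case below 0.035 m and distance of each of compact, jar, perfume_a, perfume_b, polish, powder_brush from where it was at the start of the episode below 0.02 m); the robot touches nothing.
It fails at once if the shelf is knocked (more than 10 N) (contact force between any of the arm, the fingers and riser above 10 N).
It fails at once if another toiletry is shifted by more than 20 mm (distance of any of compact, jar, perfume_a, perfume_b, polish, powder_brush from where it was at the start of the episode above 0.02 m).
It also fails if it takes over 53 s, if anything falls off the work surface, if the arm or the gripper's body presses on something with over 40 N, if the wrist force passes 120 N, or if a joint passes its speed limit or range.

ROBOT

A 6-joint arm with a two-finger parallel gripper is mounted at the origin on the work surface. World frame = base frame: x ahead of the robot, y to its left, z up, the work surface at z = 0. Lengths are in m, angles in rad, forces in N, time in s.
With the tool pointing down it reaches from about 0.35 to 0.975 m from the base axis. Payload 4.9 kg.
Tool frame: the origin (TCP) lies at the very end of the fingers, on their centre line; the grasp point (between the pads) lies 19 mm behind it (ctrl.pinch_z is the distance from the TCP to the grasp point, in m); z points along the fingers, y is the direction in which the jaws open and shut (so a half turn about z gives the same grasp; the last joint's range is limited). The gripper opens to 85 mm and grips with 20 to 120 N. Pads are 22 mm wide; open, the fingers measure 114 mm over their backs; the gripper's body (76 mm by 85 mm) begins 54 mm behind the grasp point. The pads swing forward as they close: fully open they stand 13 mm farther back than shut.
Start: joints at [1.017, 0.053, 1.613, -0, 1.476, -0.119], TCP at [0.263, 0.567, 0.231] pointing down, gripper open.
Joint ranges: [-3.01, 3.01], [-1.01, 2.22], [0.06, 2.58], [-1.02, 4.17], [0.09, 2.62], [-3.14, 3.14]. Speed limits (rad/s): [2.57, 2.57, 3.14, 3.14, 3.14, 3.14].

INTERFACE

Orientations are given as a rotation vector (axis times angle).
In Python, from station import ctrl gives the robot as it stands.
- The arm moves only by the tool carry_out, never from a script. Its argument "series" is a list of rows, each a list of 7 numbers: the shift along the world's x, y, z each as a share of 0.025 m, from -1 to 1, then the turn, a rotation vector about the world's x, y, z each as a share of 0.1 rad, from -1 to 1, then the opening, from 0 (shut) to 1 (fully open). A call has 1 to 12 rows; each row shifts and turns the commanded pose from where the row before left it; what a row does not reach is not made up. A row lasts 1/10 s, in which the tool goes at most 50 mm and 8.59 degrees, less where a joint would pass 70% of its speed; a pose out of reach is approached as far as the arm can. A call with a number of a shift or a turn outside -1 to 1 is refused whole. A call with a gripper value outside its range is refused whole. The fingers move at their own pace and stop on an object; "grip_force" is the grip in N (left out, the last holds). Time passes only in rows, so rows that do not move let the fingers close. It gives the time, the measured TCP pose, the force and the opening at its end, in the units of the state.
- ctrl.get_obs(): the state, without advancing time (a new reading comes with each control period).
- ctrl.get_image(name): name is "scene" or "top" or "wrist"; returns a dict with "frame" (420x560x3 uint8, blue, green, red), "fx", "fy", "cx", "cy" (pixels), "R" (3x3) and "t" (3): a world point X has camera coordinates R X + t; the wrist camera has in their place "hand_eye" (4x4, takes a point from camera to tool coordinates, whose origin is the TCP and whose axes are the flange's). Camera axes: x right, y down, z forward; pixel columns grow to the right and rows downward; lengths in m; the calibration is good to about 2 mm. A picture is of the moment at which its call begins: read the wrist's pose just before it. There is no depth.
- ctrl.finish_job(): hands the job in, once; it reports no verdict.
Trained networks look in a picture, given as the dict that the camera call returned (one of the last four; its "shot" number tells which), for a name from the list of things; names that differ only in an ending like _2 or _b are one class to them, and where a whole thing is asked for, a point or a joint stands for the part that bears it (a point fixed in the world has none). Each returns a list of dicts, best first, with "p" (0 to 1); they miss things now and then, are a little off and sometimes report something else, mostly with a low value. They report only what shows in the picture. A call takes as long as a camera call. They do not tell look-alikes from the thing itself.
- ctrl.trace(picture, name): "mask" (420x560 bool, what is visible of it) and "rect" ([left, top, width, height] as shares, 0 to 1, of the picture: columns of its width, rows of its height, round what is visible of it).
- ctrl.mark_of(picture, name): "position" ([column, row] as shares, 0 to 1, of the picture: columns of its width, rows of its height: a listed point, or the origin of a listed thing).
The state is a dict: "t": time; "q": joint angles; "dq": joint speeds; "effort": joint torques, N m; "tool_pos": TCP position; "tool_rot": TCP orientation; "contact_force": force on the tool from outside, world axes, zero at the start; "wrist_torque": the same for the moment, N m; "opening": finger opening in m.
Only numpy, scipy, OpenCV 4.12 (cv2) and the standard library are available. Lean on these libraries where they do the work, as an engineer would, in place of code of your own. Each camera call takes 0.05 s, during which the arm holds its last target.

## Working session

There is one attempt and no reset: what is moved stays moved. The work goes in short steps, Python scripts to look and compute and a tool call to move; the robot and the scene stay as the last step left them, time stands still between calls to the robot, and variables do not carry over. Pictures are saved under pics/ and viewed, and the job is handed in when it is done.

Besides the shell and the picture viewer there is one more tool, called after "Emit:" by a JSON object that holds its "op" and its "data". carry_out: Moves the arm, as the interface text tells. Shift numbers are shares of 0.025 m and turn numbers shares of 0.1 rad, none past 1 either way. Its arguments: {"type":"object","properties":{"series":{"type":"array"},"grip_force":{"type":"number"}},"required":["series"]}

```bash
ls; mkdir -p pics
python3 - <<'E'
from station import ctrl
import cv2
print(ctrl.get_obs())
names=["curler_center","case","case_floor","case_lid","lid_bar","riser","compact","jar"]
for cam in ["scene","top"]:
    p=ctrl.get_image(cam); cv2.imwrite(f"pics/{cam}0.png",p["frame"])
    print(cam,[p[k] for k in("fx","fy","cx","cy")],p["R"],p["t"])
    for n in names:
        try:
            for m in ctrl.mark_of(p,n)[:3]: print(n,round(m["p"],2),m["position"][0]*560,m["position"][1]*420)
        except Exception as e: print(n,e)
E
```

```text
pics
{'t': 0.0, 'q': array([ 1.01700625e+00,  5.34019638e-02,  1.61432590e+00, -2.47685038e-05,
        1.47600373e+00, -1.19020048e-01]), 'dq': array([-9.49790400e-04, -7.21552390e-06,  8.70056224e-04, -1.97590041e-03,
        8.39870897e-04, -1.14111038e-03]), 'effort': array([ 3.79795247e-04, -3.93698502e+01, -3.70170987e+01, -6.75702267e-05,
        7.32857472e-03, -1.63911091e-05]), 'tool_pos': array([0.26292998, 0.56629894, 0.23001601]), 'tool_rot': array([-0.67741779, -3.06698709,  0.00318361]), 'contact_force': array([-0.54799898, -0.43683472,  0.50629196]), 'wrist_torque': array([-0.02313871,  0.0015515 , -0.00981015]), 'opening': 0.08511690820321463}
scene [473.26391590997724, 473.26391590997724, 278.8278792032221, 213.47297253219605] [[ 0.97082346  0.23934536 -0.01468389]
 [ 0.16280248 -0.70283641 -0.69247118]
 [-0.17606014  0.66987669 -0.72129609]] [-0.58462183  0.06638531  1.32857479]
curler_center 0.62 262.08000000000004 375.396
curler_center 0.5 285.82399999999996 329.90999999999997
case 0.68 262.528 244.18800000000002
case_floor 0.72 262.08000000000004 240.912
case_fl
[... 190 characters left out ...]
182.392 378.0
jar 0.84 212.072 323.40000000000003
top [479.1406780615005, 479.1406780615005, 267.18112659841853, 217.1435930644483] [[ 0.01688557 -0.99979136 -0.01149414]
 [-0.99104017 -0.01521224 -0.13269503]
 [ 0.1324925   0.01363178 -0.99109026]] [0.05772847 0.60311824 1.37770615]
curler_center 0.69 342.328 197.39999999999998
curler_center 0.53 377.104 209.79
case 0.73 255.192 242.592
case 0.69 139.104 214.91400000000002
case_floor 0.61 250.992 239.694
case_lid it knows: case, case_floor, compact, curler_center, jar, lid_bar, perfume, polish, powder_brush, riser
lid_bar 0.68 250.824 212.81400000000002
compact 0.97 395.696 267.204
jar 0.66 344.68 258.09000000000003
jar 0.45 377.384 209.118
```

View pics/scene0.png

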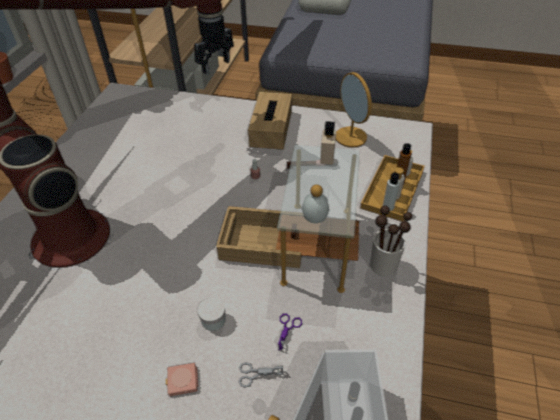

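View pics/top0.png

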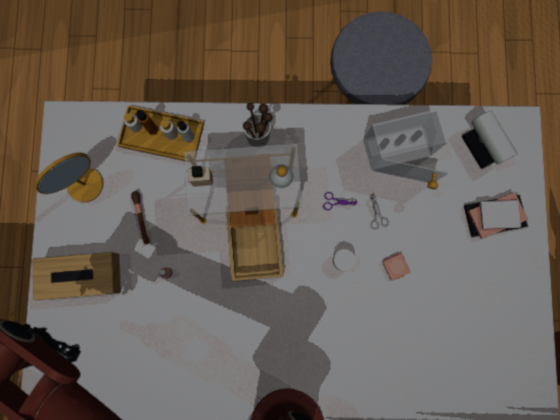

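Run:
```python
import cv2
a=cv2.imread("pics/top0.png")[150:310,300:430]
b=cv2.imread("pics/scene0.png")[290:420,150:330]
cv2.imwrite("pics/crop_t.png",cv2.resize(a,None,fx=3.7,fy=3.7,interpolation=cv2.INTER_CUBIC))
cv2.imwrite("pics/crop_s.png",cv2.resize(b,None,fx=4.4,fy=4.4,interpolation=cv2.INTER_CUBIC))
```

```text
(no output)
```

View pics/crop_t.png

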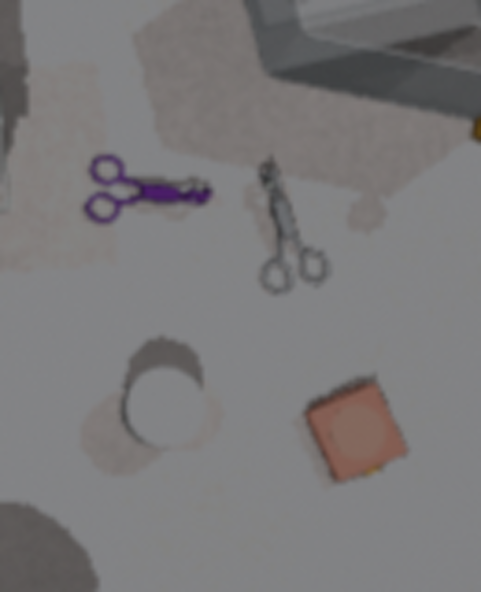

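View pics/crop_s.png

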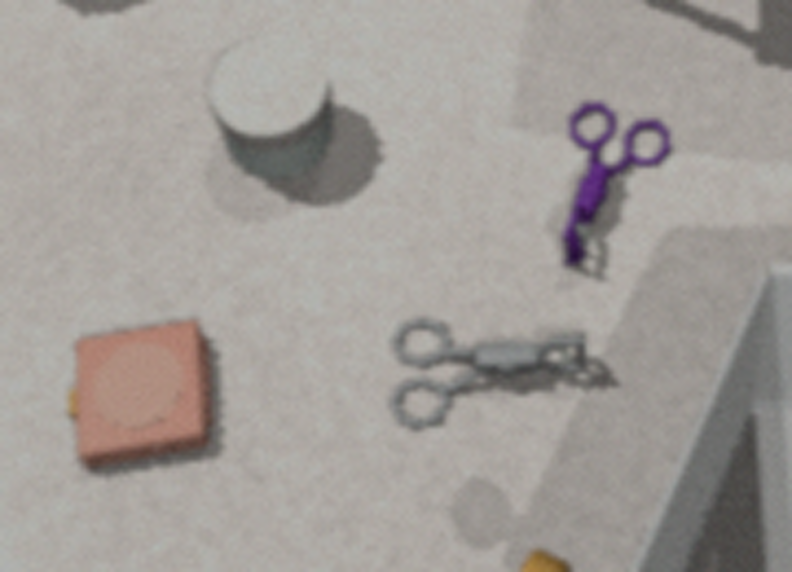

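Look-alikes for the curler are a purple one at top (340,201) / scene (288,331) and a silver one at top (377,210) / scene (263,375). The silver stainless one is the target. Next I measure it and the case.

```bash
cat > h.py <<'E'
import numpy as np
def ray(p,u,v,z):
    R=np.array(p["R"]);t=np.array(p["t"]);c=-R.T@t
    d=R.T@np.array([(u-p["cx"])/p["fx"],(v-p["cy"])/p["fy"],1]); return c+d*(z-c[2])/d[2]
def proj(p,X):
    x=np.array(p["R"])@np.array(X)+np.array(p["t"]); return p["fx"]*x[0]/x[2]+p["cx"],p["fy"]*x[1]/x[2]+p["cy"]
E
python3 - <<'E'
from station import ctrl
import cv2,numpy as np
from h import *
for cam,box in [("top",(180,140,310,290)),("scene",(205,170,370,300))]:
    p=ctrl.get_image(cam); a=p["frame"]
    l,t,r,b=box; s=600/(b-t) if (b-t)*800>600*(r-l) else 800/(r-l)
    cv2.imwrite(f"pics/case_{cam}.png",cv2.resize(np.clip(a[t:b,l:r].astype(float)*1.6,0,255).astype(np.uint8),None,fx=s,fy=s,interpolation=cv2.INTER_CUBIC)); print(cam,s)
    pts={"curler":[]}
    for n,z in [("curler_center",.017),("case",0),("case_floor",.005),("lid_bar",.061),("riser",0),("compact",0),("jar",0)]:
        for m in ctrl.mark_of(p,n)[:2]:
            u,v=m["position"][0]*560,m["position"][1]*420; print(n,round(m["p"],2),ray(p,u,v,z).round(4))
    for m in ctrl.trace(p,"curler_center"):
        k=m["mask"]; ys,xs=np.nonzero(k)
        W=np.array([ray(p,x,y,.014)[:2] for x,y in zip(xs,ys)]); c=W.mean(0); w,V=np.linalg.eigh(np.cov((W-c).T)); d=V[:,1]; q=(W-c)@d
        print("trace",m["p"],k.sum(),c.round(4),np.degrees(np.arctan2(d[1],d[0])),q.min(),q.max(),w**.5, "mid",(c+d*(q.min()+q.max())/2).round(4), "sat",a[k].mean(0))
    for n in ["case"]:
        for m in ctrl.trace(p,n): print(n,m["p"],np.array(m["rect"])*[560,420,560,420])
E
```

```text
top 4.0
curler_center 0.67 [ 0.6327 -0.2648  0.017 ]
curler_center 0.63 [ 0.6601 -0.1437  0.017 ]
case 0.72 [0.5382 0.1108 0.    ]
case_floor 0.94 [0.5317 0.1175 0.005 ]
lid_bar 0.71 [0.6085 0.1151 0.061 ]
compact 0.79 [ 0.4673 -0.3152  0.    ]
jar 0.7 [ 0.4823 -0.1592  0.    ]
trace 0.74 153 [ 0.6588 -0.1459] 79.30647526241549 -0.05161224182551415 0.042197021658519726 [0.00970497 0.02669356] mid [ 0.658  -0.1506] sat [95.32679739 57.15686275 79.77124183]
trace 0.65 103 [ 0.6371 -0.2587] -172.7849339286588 -0.03597681140199066 0.05848112095162486 [0.00577695 0.0233789 ] mid [ 0.6259 -0.2601] sat [95.63106796 94.00970874 93.58252427]
case 0.57 [224.784 204.708  59.024  77.91 ]
scene 4.615384615384615
curler_center 0.76 [ 0.6643 -0.1514  0.017 ]
curler_center 0.73 [ 0.6303 -0.2672  0.017 ]
case 0.61 [0.5338 0.1002 0.    ]
case_floor 0.68 [0.5321 0.101  0.005 ]
lid_bar 0.7 [0.6081 0.1075 0.061 ]
compact 0.95 [ 0.4592 -0.3102 -0.    ]
jar 0.59 [ 0.4767 -0.1548  0.    ]
trace 0.84 249 [ 0.6303 -0.2601] -170.37580245860178 -0.04228225080574188 0.05241460416702842 [0.00680402 0.0265965 ] mid [ 0.6253 -0.2609] sat [114.47791165 115.42168675 114.55823293]
case 0.76 [215.096 206.514 143.976  61.614]
case 0.71 [277.312 146.118  82.208 148.218]
```

View pics/case_top.png

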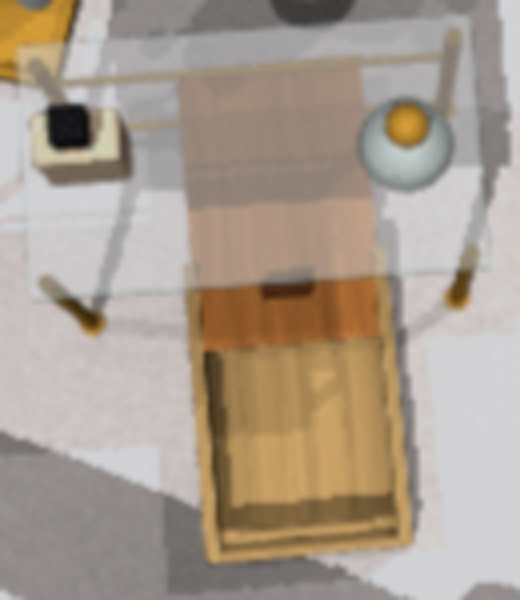

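View pics/case_scene.png

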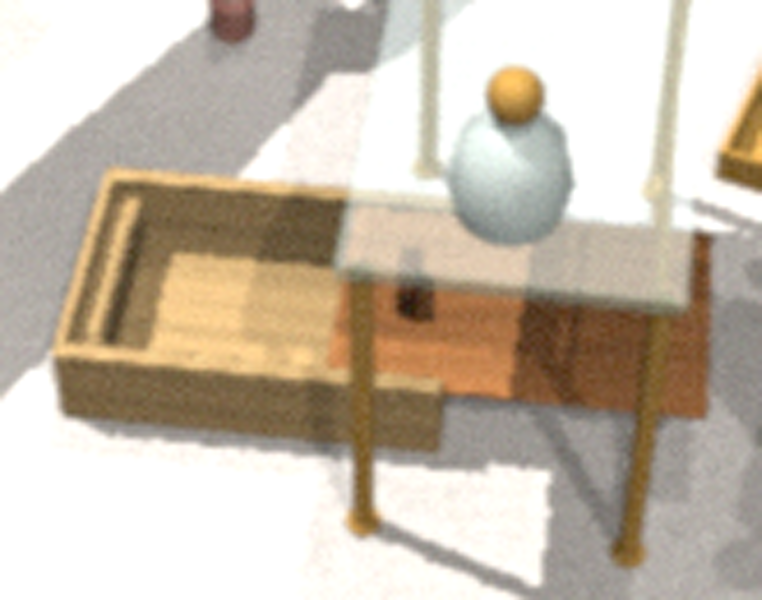

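Run:
```python
from station import ctrl
import numpy as np
from scipy.optimize import least_squares
from h import *
T=ctrl.get_image("top");S=ctrl.get_image("scene")
ft=lambda x,y:(180+x/4,140+y/4); fs=lambda x,y:(205+x/4.615,170+y/4.615)
print("bar top", ray(T,*ft(287,278),.071))
def fit(obs,x0):
    def r(q):
        c,s=np.cos(q[2]),np.sin(q[2]); o=[]
        for p,(u,v),(x,y,z) in obs:
            a=proj(p,[q[0]+c*x-s*y,q[1]+s*x+c*y,z]); o+=[a[0]-u,a[1]-v]
        return np.array(o)
    k=least_squares(r,x0,loss="soft_l1"); print(k.x,np.degrees(k.x[2]),r(k.x).round(1)); return k.x
c=fit([(T,ft(211,562),(-.11,.075,.056)),(T,ft(412,542),(-.11,-.075,.056)),(S,fs(107,172),(-.11,.075,.056)),(S,fs(57,350),(-.11,-.075,.056)),(S,fs(442,382),(.11,-.075,.056))],[.55,.1,.05])
r=fit([(T,ft(33,300),(-.085,.15,.222)),(T,ft(490,268),(-.085,-.15,.222)),(S,fs(338,268),(-.085,-.15,.222) if 0 else (-.085,-.15,.222)),(S,fs(687,303),(.085,-.15,.222)),(T,ft(15,48),(.085,.15,.222)),(T,ft(470,12),(.085,-.15,.222)),(S,fs(362,522),(-.073,-.139,0)),(S,fs(627,555),(.073,-.139,0))],[.7,.1,.05])
C=np.array([[np.cos(c[2]),-np.sin(c[2])],[np.sin(c[2]),np.cos(c[2])]])
for l,P in [("lidL",ray(T,*ft(204,350),.051)),("lidR",ray(T,*ft(380,336),.051)),("bar",ray(T,*ft(287,278),.071)),("lidRs",ray(S,*fs(328,366),.051)),("lbs",ray(S,*fs(415,290),.066))]:
    print(l,P.round(4),"case:",(C.T@(P[:2]-c[:2])).round(4))
# curler
gt=lambda x,y:(300+x/3.7,150+y/3.7); gs=lambda x,y:(150+x/4.4,290+y/4.4)
print("block",ray(T,*gt(284,214),.019),ray(S,*gs(506,354),.019))
print("cage",ray(T,*gt(268,165),.03),ray(S,*gs(582,350),.03))
print("loops mid",ray(T,*gt(295,271),.01),ray(S,*gs(420,374),.01))
```

```text
bar top [0.61973269 0.11219795 0.071     ]
[0.53263474 0.10624224 0.12579739] 7.207659653264681 [-1.3  0.1  0.3 -0.6 -0.5 -1.7 -0.7  0.7  0.7  0.6]
[0.67790527 0.1293157  0.09390874] 5.380574616368856 [-0.7  0.4  0.8 -0.6 -1.7 -0.4  0.4 -0.2  0.3 -0.4  0.2 -0.3  0.   0.1
 -0.1 -0.5]
lidL [0.5684 0.1729 0.051 ] case: [0.0439 0.0616]
lidR [0.5808 0.044  0.051 ] case: [ 0.04   -0.0678]
bar [0.6197 0.1122 0.071 ] case: [ 0.0872 -0.005 ]
lidRs [0.5838 0.0479 0.051 ] case: [ 0.0435 -0.0643]
lbs [0.6216 0.1013 0.066 ] case: [ 0.0877 -0.0161]
block [ 0.63825193 -0.26105623  0.019     ] [ 0.63610806 -0.26183434  0.019     ]
cage [ 0.6764422  -0.24630044  0.03      ] [ 0.67342896 -0.25618791  0.03      ]
loops mid [ 0.59286496 -0.27130535  0.01      ] [ 0.59596756 -0.27772197  0.01      ]
```

Run:
```python
from station import ctrl
import cv2,numpy as np
from h import *
T=ctrl.get_image("top");S=ctrl.get_image("scene");W=ctrl.get_image("wrist")
print(np.round(W["hand_eye"],3),[W[k] for k in("fx","fy","cx","cy")])
cv2.imwrite("pics/wrist0.png",W["frame"])
cv2.imwrite("pics/cropb.png",cv2.resize(T["frame"][100:230,330:460],None,fx=4.5,fy=4.5)); cv2.imwrite("pics/cropb2.png",cv2.resize(S["frame"][320:420,250:400],None,fx=5,fy=5))
for z in (0,.05,.1,.15): print(z,ray(T,368,172,z).round(3),ray(T,365,148,z).round(3),ray(T,433,182,z).round(3))
from scipy.spatial.transform import Rotation as R
print(R.from_rotvec(ctrl.get_obs()["tool_rot"]).as_matrix().round(3), ctrl.pinch_z)
```

```text
[[-0.002 -0.954 -0.299  0.077]
 [ 1.    -0.002 -0.    -0.001]
 [-0.    -0.299  0.954 -0.142]
 [ 0.     0.     0.     1.   ]] [312.22359550052016, 312.22359550052016, 281.6564403162895, 205.50339639959998]
0 [ 0.752 -0.24   0.   ] [ 0.828 -0.231  0.   ] [ 0.724 -0.438  0.   ]
0.05 [ 0.741 -0.23   0.05 ] [ 0.814 -0.222  0.05 ] [ 0.713 -0.421  0.05 ]
0.1 [ 0.729 -0.22   0.1  ] [ 0.8   -0.212  0.1  ] [ 0.702 -0.404  0.1  ]
0.15 [ 0.717 -0.21   0.15 ] [ 0.785 -0.202  0.15 ] [ 0.692 -0.388  0.15 ]
[[-0.907  0.421 -0.   ]
 [ 0.421  0.907 -0.   ]
 [-0.    -0.    -1.   ]] 0.0187
```

View pics/cropb.png

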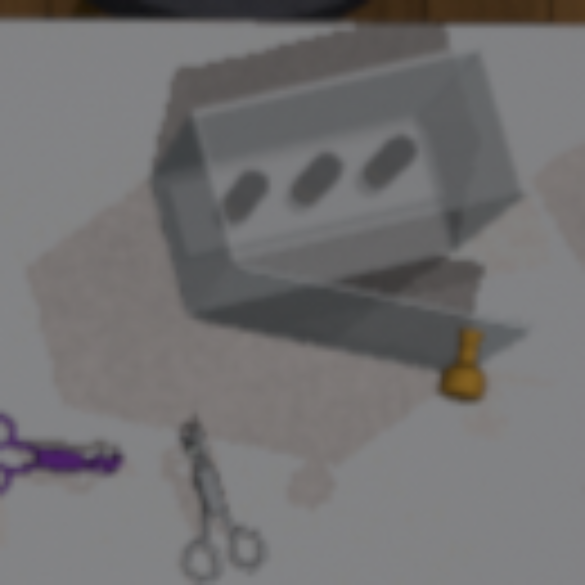

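View pics/cropb2.png

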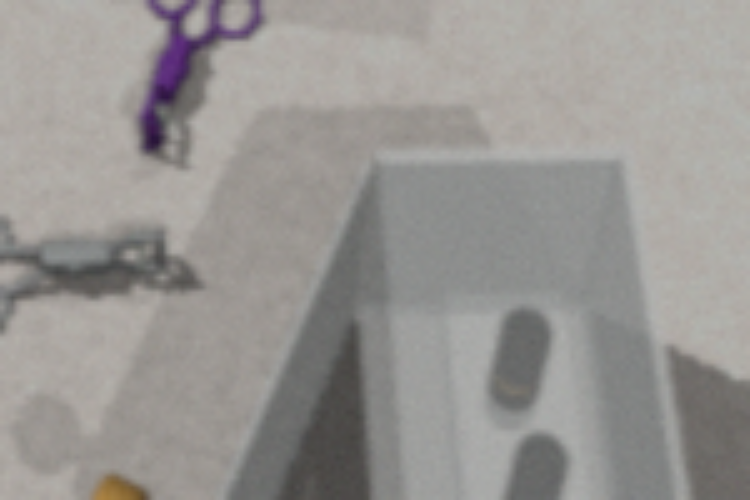

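Emit:
{"op": "carry_out", "data": {"series": [[0.5, -1, 0.2, 0, 0, 0.6, 0.6], [0.5, -1, 0.2, 0, 0, 0.6, 0.6], [0.5, -1, 0.2, 0, 0, 0.6, 0.6], [0.5, -1, 0.2, 0, 0, 0.6, 0.6], [0.5, -1, 0.2, 0, 0, 0.6, 0.6], [0.5, -1, 0, 0, 0, 0.6, 0.6], [0.5, -1, 0, 0, 0, 0.6, 0.6], [0.5, -1, 0, 0, 0, 0.6, 0.6], [0.5, -1, 0, 0, 0, 0.6, 0.6], [0.5, -1, 0, 0, 0, 0.6, 0.6], [0.5, -1, 0, 0, 0, 0.6, 0.6], [0.5, -1, 0, 0, 0, 0.6, 0.6]]}}

```text
t: 3.25
tool_pos: [0.4136, 0.2658, 0.2565]
tool_rot: [-0.45, 3.109, 0.0]
contact_force: [0.6, -0.5, -0.2]
opening: 0.0515
```

Emit:
{"op": "carry_out", "data": {"series": [[0.2, -1, 0, 0, 0, 0, 0.6], [0.2, -1, 0, 0, 0, 0, 0.6], [0.2, -1, 0, 0, 0, 0, 0.6], [0.2, -1, 0, 0, 0, 0, 0.6], [0.2, -1, 0, 0, 0, 0, 0.6], [0.2, -1, 0, 0, 0, 0, 0.6], [0.2, -1, 0, 0, 0, 0, 0.6], [0.2, -1, 0, 0, 0, 0, 0.6], [0.2, -1, 0, 0, 0, 0, 0.6], [0.2, -1, 0, 0, 0, 0, 0.6], [0.2, -1, 0, 0, 0, 0, 0.6], [0.2, -1, 0, 0, 0, 0, 0.6]]}}

```text
t: 4.45
tool_pos: [0.4733, -0.0342, 0.2565]
tool_rot: [-0.446, 3.109, -0.0]
contact_force: [0.6, 0.0, 0.8]
opening: 0.0516
```

Emit:
{"op": "carry_out", "data": {"series": [[0.4, -1, 0, 0, 0, 0, 0.6], [0.5, -1, 0, 0, 0, 0, 0.6], [0.5, -1, 0, 0, 0, 0, 0.6], [0.5, -1, 0, 0, 0, 0, 0.6], [0.5, -1, 0, 0, 0, 0, 0.6], [0.5, -1, 0, 0, 0, 0, 0.6], [0.5, -1, 0, 0, 0, 0, 0.6], [0.5, -1, 0, 0, 0, 0, 0.6], [0.5, -0.8, 0, 0, 0, 0, 0.6], [0, 0, 0, 0, 0, 0, 0.6]]}}

```text
t: 5.45
tool_pos: [0.5838, -0.2553, 0.2558]
tool_rot: [0.443, -3.11, 0.0]
contact_force: [0.3, -0.1, -0.6]
opening: 0.0512
```

```bash
cat >> h.py <<'E'
from scipy.spatial.transform import Rotation as Ro
def wcam(p,o):
    """world->camera for the wrist picture"""
    Tm=np.eye(4);Tm[:3,:3]=Ro.from_rotvec(o["tool_rot"]).as_matrix();Tm[:3,3]=o["tool_pos"]
    M=np.linalg.inv(Tm@np.array(p["hand_eye"]))
    p=dict(p);p["R"]=M[:3,:3];p["t"]=M[:3,3];return p
E
python3 - <<'E'
from station import ctrl
import cv2
from h import *
o=ctrl.get_obs();p=ctrl.get_image("wrist");cv2.imwrite("pics/w1.png",p["frame"])
print(o["t"],o["tool_pos"],o["tool_rot"],o["q"].round(2),o["contact_force"])
q=wcam(p,o)
for m in ctrl.mark_of(p,"curler_center"):
    u,v=m["position"][0]*560,m["position"][1]*420; print(m["p"],u,v,ray(q,u,v,.017))
print(proj(q,[.637,-.2615,.014]))
for m in ctrl.trace(p,"curler_center"): print(m["p"],np.array(m["rect"])*[560,420,560,420])
E
```

```text
5.45 [ 0.583816   -0.25534604  0.25578814] [ 4.43081456e-01 -3.10984816e+00  4.84303513e-04] [-0.53  0.07  1.56 -0.    1.52 -2.38] [ 0.26956342 -0.08132293 -0.57085851]
0.82 265.384 199.92 [ 0.62269494 -0.26611576  0.017     ]
0.56 339.304 244.81799999999998 [ 0.65548348 -0.15531871  0.017     ]
0.47 380.688 109.28399999999999 [ 0.47923985 -0.16596422  0.017     ]
(np.float64(266.03794985210516), np.float64(210.40747028217586))
0.89 [243.992 164.094  45.024  75.18 ]
0.83 [305.704 226.884  68.88   36.498]
```

View pics/w1.png

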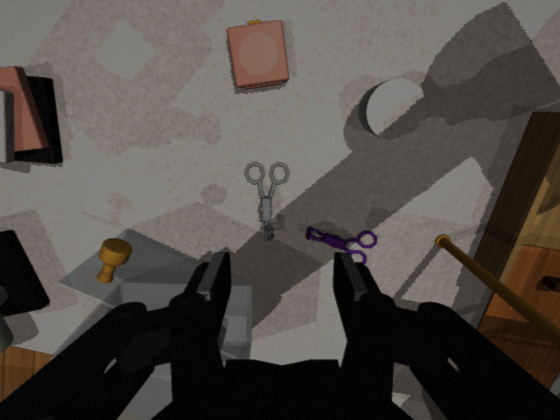

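The silver curler is at about (266,208), with loops at (267,173) and cage at (267,235). The purple one is at (340,243) and the clear bin at (150,300). The image agrees with my estimate.

Run:
```python
from station import ctrl
import cv2
from h import *
o=ctrl.get_obs();p=ctrl.get_image("wrist");a=p["frame"][150:270,200:390]
cv2.imwrite("pics/w1c.png",cv2.resize(np.clip(a*1.6,0,255).astype(np.uint8),None,fx=4.2,fy=4.2,interpolation=cv2.INTER_CUBIC))
q=wcam(p,o)
m=ctrl.trace(p,"curler_center")[0]; ys,xs=np.nonzero(m["mask"]);W=np.array([ray(q,x,y,.012)[:2] for x,y in zip(xs,ys)]);c=W.mean(0);w,V=np.linalg.eigh(np.cov((W-c).T));d=V[:,1];print(c,np.degrees(np.arctan2(*d[::-1])),((W-c)@d).min(),((W-c)@d).max())
for u,v,z in [(267,173,.008),(266,208,.018),(267,235,.025)]: print(ray(q,u,v,z))
for z in (.05,.1,.15,.2): print(z, ray(q,132,232,z))
```

```text
[ 0.65094495 -0.15601567] 95.29678839827024 -0.04710128926792715 0.0488185861802664
[ 0.58979618 -0.27035191  0.008     ]
[ 0.63184674 -0.25961422  0.018     ]
[ 0.66450169 -0.2489546   0.025     ]
0.05 [ 0.69548791 -0.40713967  0.05      ]
0.1 [ 0.66864527 -0.38817725  0.1       ]
0.15 [ 0.64180264 -0.36921483  0.15      ]
0.2 [ 0.61496    -0.35025241  0.2       ]
```

View pics/w1c.png

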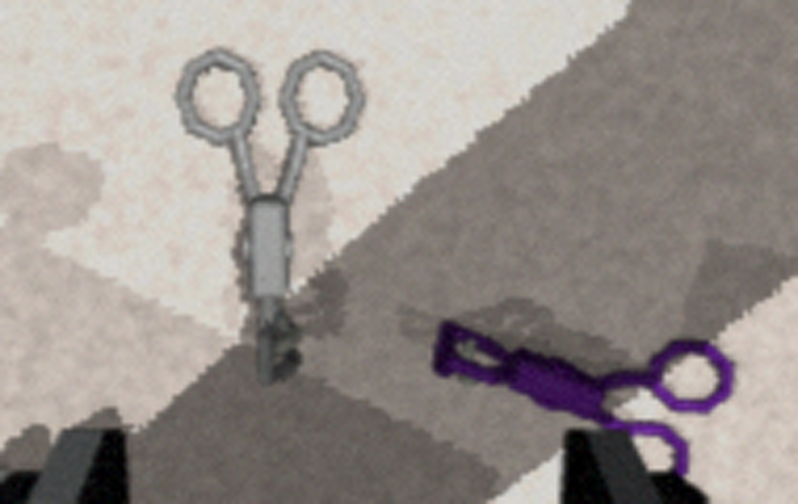

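Run:
```python
from station import ctrl
from h import *
T=ctrl.get_image("top");S=ctrl.get_image("scene")
for z in (0,.05,.1,.15,.2): print(z,ray(T,372,170,z).round(3),ray(S,325,352.5,z).round(3))
```

```text
0 [ 0.759 -0.252  0.   ] [ 0.755 -0.18   0.   ]
0.05 [ 0.747 -0.242  0.05 ] [ 0.756 -0.206  0.05 ]
0.1 [ 0.735 -0.231  0.1  ] [ 0.758 -0.233  0.1  ]
0.15 [ 0.723 -0.221  0.15 ] [ 0.76  -0.259  0.15 ]
0.2 [ 0.711 -0.211  0.2  ] [ 0.762 -0.285  0.2  ]
```

Emit:
{"op": "carry_out", "data": {"series": [[0.5, -0.05, -1, 0, 0, 0, 0.6], [0.5, -0.05, -1, 0, 0, 0, 0.6], [0.5, -0.05, -1, 0, 0, 0, 0.6], [0.5, -0.1, -1, 0, 0, 0, 0.6], [0, 0, -1, 0, 0, 0, 0.6], [0, 0, 0, 0, 0, 0, 0.6]]}}

```text
t: 6.4
tool_pos: [0.6308, -0.2575, 0.1263]
tool_rot: [0.447, -3.103, -0.008]
contact_force: [-0.6, 0.2, -1.0]
opening: 0.0514
```

Run:
```python
from station import ctrl
import cv2
from h import *
o=ctrl.get_obs();p=ctrl.get_image("wrist");cv2.imwrite("pics/w2.png",np.clip(p["frame"]*1.5,0,255).astype(np.uint8))
print(o["t"],o["tool_pos"],o["opening"])
q=wcam(p,o); print(proj(q,[.635,-.2615,.018]))
```

```text
6.4 [ 0.63075694 -0.25748396  0.12633754] 0.05136501311801134
(np.float64(275.4873493274381), np.float64(208.57149682794338))
```

View pics/w2.png

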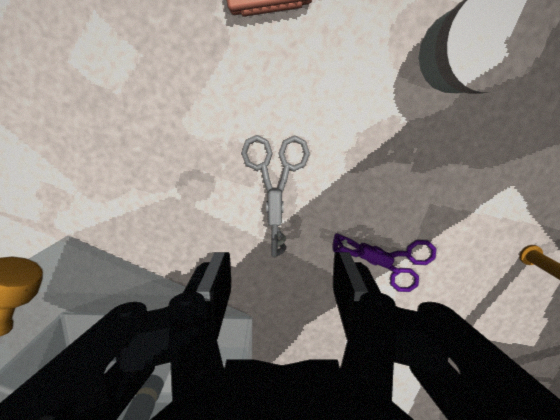

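Emit:
{"op": "carry_out", "data": {"series": [[0.1, -0.1, -1, 0, 0, 0, 0.4], [0.08, -0.08, -1, 0, 0, 0, 0.4], [0, 0, -1, 0, 0, 0, 0.4], [0, 0, -0.8, 0, 0, 0, 0.4], [0, 0, -0.5, 0, 0, 0, 0.4], [0, 0, -0.5, 0, 0, 0, 0.4], [0, 0, 0, 0, 0, 0, 0.4]]}}

```text
t: 7.15
tool_pos: [0.6372, -0.2636, 0.0106]
tool_rot: [0.446, -3.108, -0.001]
contact_force: [0.3, -0.0, 0.2]
opening: 0.0341
```

Run:
```python
from station import ctrl
import cv2
from h import *
o=ctrl.get_obs();p=ctrl.get_image("wrist");cv2.imwrite("pics/w3.png",np.clip(p["frame"]*1.5,0,255).astype(np.uint8))
print(o["t"],o["tool_pos"],o["opening"],o["contact_force"])
```

```text
7.15 [ 0.63722292 -0.26359279  0.01055353] 0.03411908917749275 [ 0.25742795 -0.04411885  0.23134645]
```

View pics/w3.png

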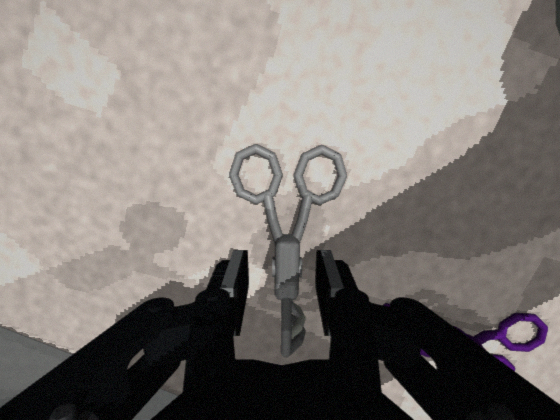

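Run:
```python
from station import ctrl
from h import *
o=ctrl.get_obs();p=ctrl.get_image("wrist");q=wcam(p,o)
print(proj(q,o["tool_pos"]),ray(q,287,268,.021),ray(q,287,268,.0205))
```

```text
(np.float64(282.81580953073313), np.float64(267.77634865365667)) [ 0.63238387 -0.26345345  0.021     ] [ 0.63264452 -0.26336713  0.0205    ]
```

Emit:
{"op": "carry_out", "data": {"series": [[-0.16, 0.02, -0.25, 0, 0, 0, 0.4], [0, 0, 0, 0, 0, 0, 0], [0, 0, 0, 0, 0, 0, 0], [0, 0, 0, 0, 0, 0, 0], [0, 0, 0, 0, 0, 0, 0], [0, 0, 0, 0, 0, 0, 0]], "grip_force": 40}}

```text
t: 7.85
tool_pos: [0.6338, -0.2635, 0.0052]
tool_rot: [-0.446, 3.11, -0.0]
contact_force: [-0.3, -0.0, 0.5]
opening: 0.0111
```

Emit:
{"op": "carry_out", "data": {"series": [[0, 0, 0.5, 0, 0, 0, 0], [0, 0, 1, 0, 0, 0, 0], [0, 0, 1, 0, 0, 0, 0], [0, 0, 0, 0, 0, 0, 0]]}}

```text
t: 8.25
tool_pos: [0.637, -0.2651, 0.0735]
tool_rot: [-0.445, 3.102, -0.009]
contact_force: [0.6, -0.2, -0.0]
opening: 0.0109
```

Run:
```python
from station import ctrl
import cv2
from h import *
o=ctrl.get_obs();p=ctrl.get_image("wrist");cv2.imwrite("pics/w4.png",np.clip(p["frame"]*1.5,0,255).astype(np.uint8))
print(o["t"],o["tool_pos"],o["opening"],o["contact_force"])
```

```text
8.25 [ 0.63695964 -0.26508433  0.07354371] 0.010949733379891913 [ 0.5995354  -0.2167787  -0.03448717]
```

View pics/w4.png

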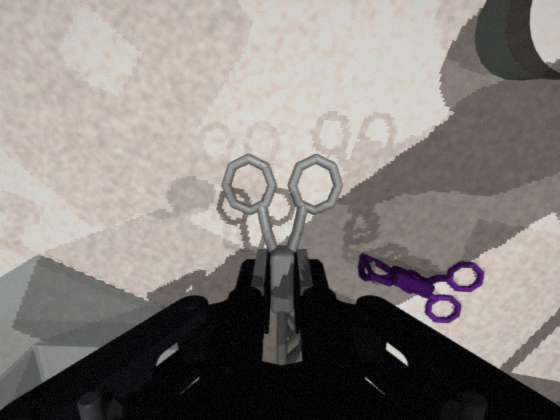

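Emit:
{"op": "carry_out", "data": {"series": [[-0.6, 0.4, 1, 0, 0, -0.17, 0], [-0.6, 0.4, 0.8, 0, 0, -0.17, 0], [-0.6, 0.4, 0.8, 0, 0, -0.17, 0], [-0.6, 0.4, 0.4, 0, 0, -0.17, 0], [-0.6, 0.4, 0, 0, 0, -0.17, 0], [-0.6, 0.4, 0, 0, 0, -0.17, 0], [-0.6, 0.5, 0, 0, 0, -0.17, 0], [-0.6, 0.6, 0, 0, 0, -0.17, 0], [-0.4, 0.7, 0, 0, 0, -0.17, 0], [-0.2, 0.8, 0, 0, 0, -0.17, 0], [0, 0.9, 0, 0, 0, 0, 0], [0, 0.9, 0, 0, 0, 0, 0]]}}

```text
t: 9.5
tool_pos: [0.4976, -0.0924, 0.141]
tool_rot: [0.18, -3.134, -0.001]
contact_force: [0.7, -0.1, -0.6]
opening: 0.0109
```

Emit:
{"op": "carry_out", "data": {"series": [[0, 0.9, 0, 0, 0, 0, 0], [0, 0.9, 0, 0, 0, 0, 0], [0, 0.9, 0, 0, 0, 0, 0], [0, 0.9, 0, 0, 0, 0, 0], [0, 0.9, 0, 0, 0, 0, 0], [0, 0.8, 0, 0, 0, 0, 0], [0, 0.6, 0, 0, 0, 0, 0], [0, 0.2, 0, 0, 0, 0, 0], [0, 0, 0, 0, 0, 0, 0]]}}

```text
t: 10.4
tool_pos: [0.4981, 0.0594, 0.1415]
tool_rot: [0.182, -3.135, 0.0]
contact_force: [0.1, 0.4, -0.2]
opening: 0.011
```

Run:
```python
from station import ctrl
import cv2
from h import *
o=ctrl.get_obs();p=ctrl.get_image("wrist");cv2.imwrite("pics/w5.png",np.clip(p["frame"]*1.5,0,255).astype(np.uint8))
T=ctrl.get_image("top");a=T["frame"][140:290,180:310];cv2.imwrite("pics/t5.png",cv2.resize(np.clip(a*1.5,0,255).astype(np.uint8),None,fx=4,fy=4,interpolation=cv2.INTER_CUBIC))
print(o["t"],o["tool_pos"],o["tool_rot"],o["opening"],o["contact_force"],o["q"].round(2))
```

```text
10.4 [0.49810784 0.05940222 0.14153023] [ 1.82470707e-01 -3.13453364e+00  9.35841097e-05] 0.011033422143261381 [ 0.10317832  0.35402202 -0.21405263] [-0.03 -0.17  1.98 -0.    1.33 -1.72]
```

View pics/w5.png

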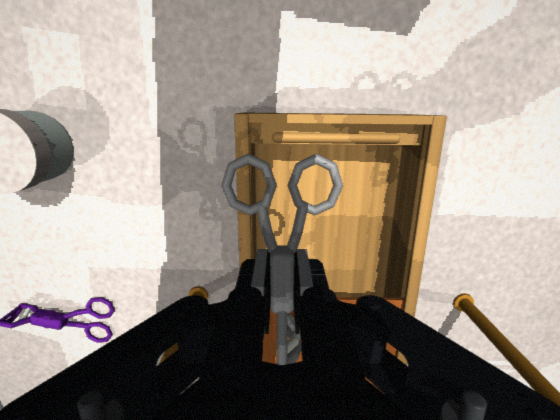

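View pics/t5.png

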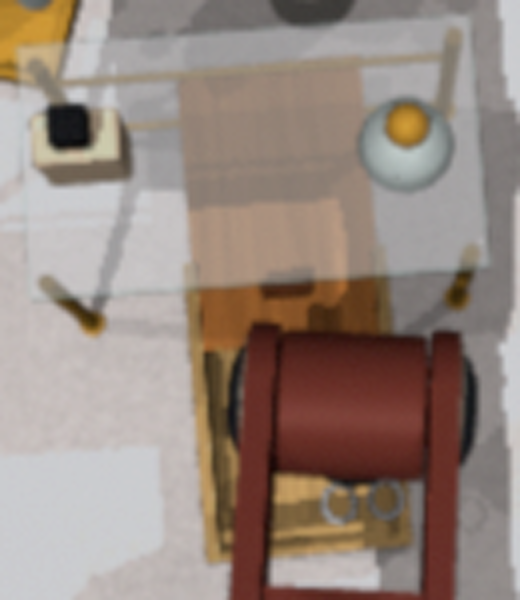

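Run:
```python
from station import ctrl
from h import *
o=ctrl.get_obs();p=ctrl.get_image("wrist");q=wcam(p,o)
A=ray(q,235,114,.056);B=ray(q,446,115,.056);d=(B-A)[:2];n=np.array([d[1],-d[0]])/np.linalg.norm(d)
print(A,B,np.linalg.norm(d),np.degrees(np.arctan2(n[1],n[0])),"centre",(A+B)[:2]/2+.11*n)
# lid front edge, wall/lid corner near (405,302)
L=ray(q,404,303,.051);c=(A+B)[:2]/2+.11*n;print(L,(L[:2]-c)@n)
for uv in [(200,292),(464,300)]: print(ray(q,*uv,0))
```

```text
[0.42944143 0.01719546 0.056     ] [0.41341458 0.16419193 0.056     ] 0.1478675843684336 6.222315913523022 centre [0.53077998 0.10261621]
[0.56996089 0.17266717 0.051     ] 0.046542671479823536
[ 0.61334963 -0.01468144  0.        ]
[0.59175295 0.26165644 0.        ]
```

Emit:
{"op": "carry_out", "data": {"series": [[0.3, 0.9, 0, 0, 0, 0, 0], [0.26, 0.84, 0, 0, 0, 0, 0], [0, 0, -0.8, 0, 0, 0, 0], [0, 0, -1, 0, 0, 0, 0], [0, 0, -0.6, 0, 0, 0, 0], [0, 0, 0, 0, 0, 0, 0]]}}

```text
t: 11.15
tool_pos: [0.5106, 0.1019, 0.0796]
tool_rot: [0.179, -3.131, 0.0]
contact_force: [-0.9, 0.4, -0.6]
opening: 0.011
```

Run:
```python
from station import ctrl
import cv2
from h import *
o=ctrl.get_obs();p=ctrl.get_image("wrist");cv2.imwrite("pics/w6.png",np.clip(p["frame"]*1.5,0,255).astype(np.uint8))
print(o["t"],o["tool_pos"],o["tool_rot"],o["opening"],o["contact_force"])
```

```text
11.15 [0.51060973 0.10187984 0.0796325 ] [ 1.79059814e-01 -3.13067281e+00  9.48816128e-05] 0.011048413815114276 [-0.86957871  0.36925281 -0.57058395]
```

View pics/w6.png

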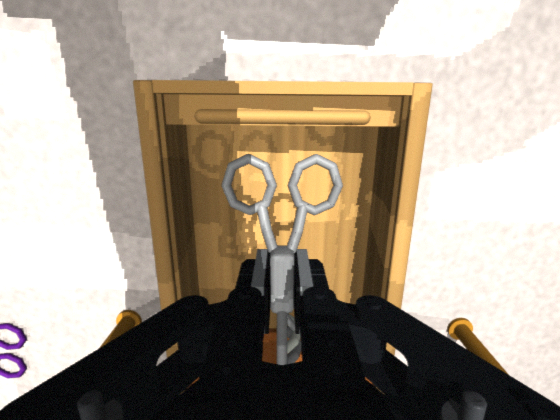

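Emit:
{"op": "carry_out", "data": {"series": [[0.12, 0, -0.8, 0, 0, 0, 0], [0, 0, -0.8, 0, 0, 0, 0], [0, 0, -0.6, 0, 0, 0, 0], [0, 0, -0.2, 0, 0, 0, 0], [0, 0, -0.1, 0, 0, 0, 0], [0, 0, 0, 0, 0, 0, 0]]}}

```text
t: 11.8
tool_pos: [0.5163, 0.1026, 0.0206]
tool_rot: [-0.181, 3.135, 0.0]
contact_force: [0.5, 0.0, -0.9]
opening: 0.0108
```

Emit:
{"op": "carry_out", "data": {"series": [[0, 0, -0.12, 0, 0, 0, 0], [0, 0, 0, 0, 0, 0, 0]]}}

```text
t: 12.0
tool_pos: [0.5161, 0.1026, 0.0174]
tool_rot: [-0.181, 3.136, -0.0]
contact_force: [-0.8, -0.6, 0.1]
opening: 0.0108
```

Emit:
{"op": "carry_out", "data": {"series": [[0, 0, -0.16, 0, 0, 0, 0], [0, 0, -0.08, 0, 0, 0, 0], [0, 0, 0, 0, 0, 0, 0]]}}

```text
t: 12.3
tool_pos: [0.5154, 0.1026, 0.0106]
tool_rot: [0.181, -3.136, -0.0]
contact_force: [-0.5, -0.3, -0.7]
opening: 0.011
```

Run:
```python
from station import ctrl
import cv2
from h import *
o=ctrl.get_obs();p=ctrl.get_image("wrist");cv2.imwrite("pics/w7.png",np.clip(p["frame"]*1.5,0,255).astype(np.uint8))
print(o["t"],o["tool_pos"],o["tool_rot"],o["opening"],o["contact_force"])
```

```text
12.3 [0.51536647 0.10256993 0.01059763] [ 1.80852238e-01 -3.13551691e+00 -4.80843732e-06] 0.01098629947463217 [-0.49256827 -0.28039838 -0.67438864]
```

View pics/w7.png

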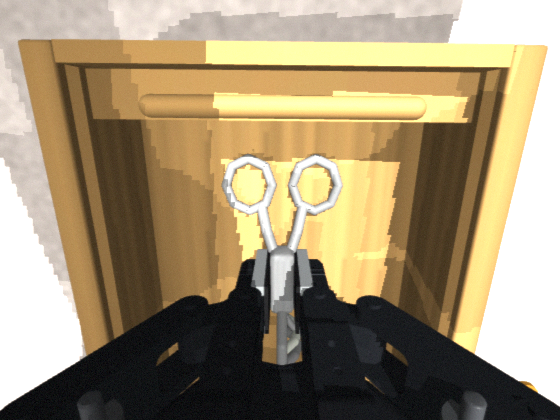

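Emit:
{"op": "carry_out", "data": {"series": [[0, 0, -0.05, 0, 0, 0, 0], [0, 0, 0, 0, 0, 0, 0], [0, 0, 0, 0, 0, 0, 0.35], [0, 0, 0, 0, 0, 0, 0.35], [0, 0, 0, 0, 0, 0, 0.35], [0, 0, 0.4, 0, 0, 0, 0.35], [0, 0, 1, 0, 0, 0, 0.35], [0, 0, 1, 0, 0, 0, 0.35], [0, 0, 1, 0, 0, 0, 0.35], [0, 0, 0.8, 0, 0, 0, 0.35], [0, 0, 0, 0, 0, 0, 0.35]]}}

```text
t: 13.45
tool_pos: [0.5185, 0.1028, 0.1193]
tool_rot: [-0.18, 3.128, -0.0]
contact_force: [0.4, 0.2, 0.2]
opening: 0.0298
```

Run:
```python
from station import ctrl
import cv2
from h import *
o=ctrl.get_obs();p=ctrl.get_image("wrist");cv2.imwrite("pics/w8.png",np.clip(p["frame"]*1.5,0,255).astype(np.uint8))
print(o["t"],o["tool_pos"],o["tool_rot"],o["opening"],o["contact_force"])
```

```text
13.45 [0.51845699 0.10277348 0.11926413] [-1.80496943e-01  3.12842443e+00 -3.22347809e-05] 0.029769943757530844 [0.40912635 0.20689093 0.18679362]
```

View pics/w8.png

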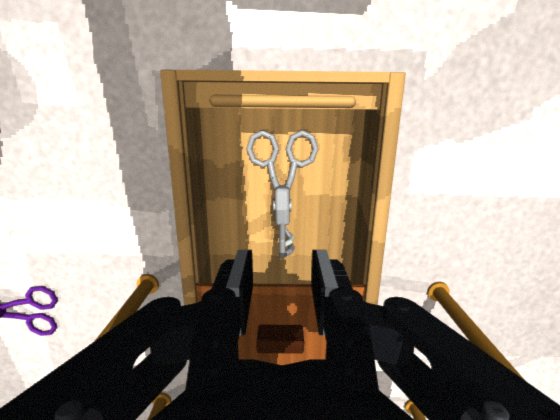

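The curler lies flat in the tray, with its block at (282,205). The lid edge is at row 288 and the bar at (281,338). Next I tilt the tool about 40° so it can reach the bar under the shelf.

Emit:
{"op": "carry_out", "data": {"series": [[-0.3, 0, 0.2, 0.11, -0.99, 0, 0.6], [-0.3, 0, 0.2, 0.11, -0.99, 0, 0.6], [-0.3, 0, 0, 0.11, -0.99, 0, 0.6], [-0.3, 0, 0, 0.11, -0.99, 0, 0.6], [0, 0, 0, 0.11, -0.99, 0, 0.6], [0, 0, 0, 0.11, -0.99, 0, 0.6], [0, 0, 0, 0.11, -0.99, 0, 0.6], [0, 0, 0, 0, 0, 0, 0.6]]}}

```text
t: 14.3
tool_pos: [0.4818, 0.1025, 0.1191]
tool_rot: [-0.141, 2.448, 0.048]
contact_force: [0.1, -0.8, -1.0]
opening: 0.0514
```

Run:
```python
from station import ctrl
import cv2
from h import *
o=ctrl.get_obs();p=ctrl.get_image("wrist");cv2.imwrite("pics/w9.png",np.clip(p["frame"]*1.5,0,255).astype(np.uint8))
M=Ro.from_rotvec(o["tool_rot"]).as_matrix()
print(o["t"],o["tool_pos"],M.round(3),o["opening"],o["contact_force"],o["q"].round(2))
```

```text
14.3 [0.4818231  0.10246802 0.11909666] [[-0.766 -0.114  0.632]
 [-0.089  0.993  0.071]
 [-0.636 -0.002 -0.771]] 0.051397618674462894 [ 0.06525954 -0.79541574 -1.03828259] [ 0.03 -0.66  2.47  0.09  0.64 -1.71]
```

View pics/w9.png

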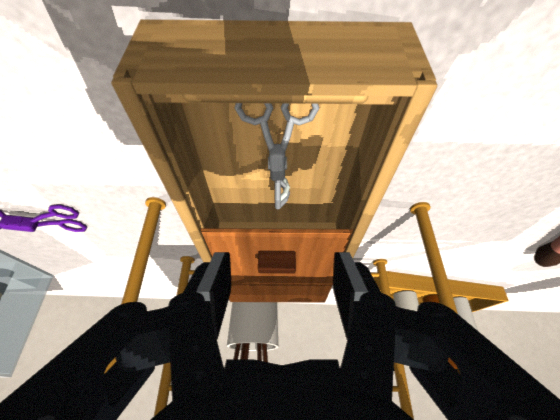

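Run:
```python
from station import ctrl
import cv2
from h import *
o=ctrl.get_obs();p=ctrl.get_image("wrist");q=wcam(p,o)
a=p["frame"][215:305,190:360];cv2.imwrite("pics/w9c.png",cv2.resize(np.clip(a*2.,0,255).astype(np.uint8),None,fx=4.6,fy=4.6,interpolation=cv2.INTER_CUBIC))
for m in ctrl.mark_of(p,"lid_bar"): print(m["p"],np.array(m["position"])*[560,420],ray(q,m["position"][0]*560,m["position"][1]*420,.061))
for x in (-.006,.006):
  for z in(.051,.071): 
    for y in (-.018,.018):
      b=.085+x; c,s=np.cos(.1134),np.sin(.1134); print(x,z,y,np.round(proj(q,[.532+c*b-s*y,.105+s*b+c*y,z])))
for u,v in[(203,231),(349,231)]: L=ray(q,u,v,.051); print(L)
```

```text
0.71 [276.416 154.896] [0.46632516 0.09648035 0.061     ]
0.68 [276.304 257.418] [0.60965593 0.1104862  0.061     ]
-0.006 0.051 -0.018 [261. 248.]
-0.006 0.051 0.018 [298. 248.]
-0.006 0.071 -0.018 [261. 268.]
-0.006 0.071 0.018 [299. 268.]
0.006 0.051 -0.018 [262. 253.]
0.006 0.051 0.018 [298. 254.]
0.006 0.071 -0.018 [261. 272.]
0.006 0.071 0.018 [298. 272.]
[0.58279548 0.0429065  0.051     ]
[0.5679733  0.17045793 0.051     ]
```

View pics/w9c.png

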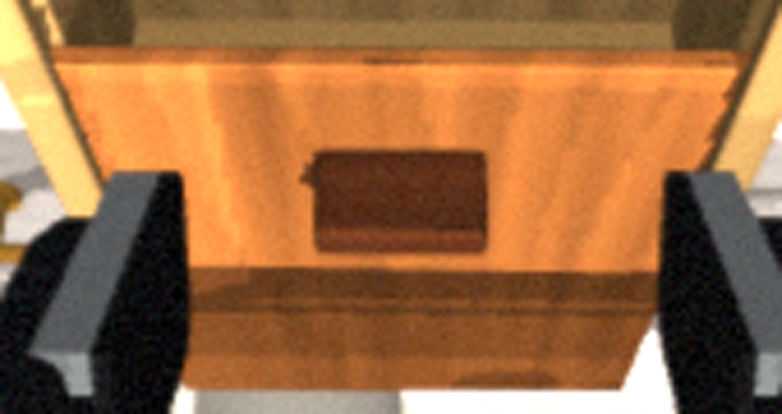

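Emit:
{"op": "carry_out", "data": {"series": [[0.8, 0.05, -0.25, 0, 0, 0, 0.6], [0.8, 0.05, -0.25, 0, 0, 0, 0.6], [0.8, 0.05, -0.25, 0, 0, 0, 0.6], [0.8, 0.05, -0.25, 0, 0, 0, 0.6], [0.8, 0.05, -0.25, 0, 0, 0, 0.6], [0.6, 0.05, -0.25, 0, 0, 0, 0.6], [0, 0, 0, 0, 0, 0, 0.6]]}}

```text
t: 15.15
tool_pos: [0.6031, 0.1101, 0.0872]
tool_rot: [-0.141, 2.442, 0.047]
contact_force: [-0.1, 0.2, 0.5]
opening: 0.0512
```

Run:
```python
from station import ctrl
import cv2
from h import *
o=ctrl.get_obs();p=ctrl.get_image("wrist");cv2.imwrite("pics/w10.png",np.clip(p["frame"]*1.8,0,255).astype(np.uint8))
S=ctrl.get_image("scene");a=S["frame"][110:300,190:400];cv2.imwrite("pics/s10.png",cv2.resize(np.clip(a*1.3,0,255).astype(np.uint8),None,fx=3,fy=3,interpolation=cv2.INTER_CUBIC))
print(o["t"],o["tool_pos"],o["opening"],o["contact_force"],o["q"].round(2))
```

```text
15.15 [0.60308987 0.11007505 0.08717766] 0.05121607306054211 [-0.12392451  0.16122969  0.54919758] [ 0.04 -0.18  2.21  0.11  0.42 -1.74]
```

View pics/w10.png

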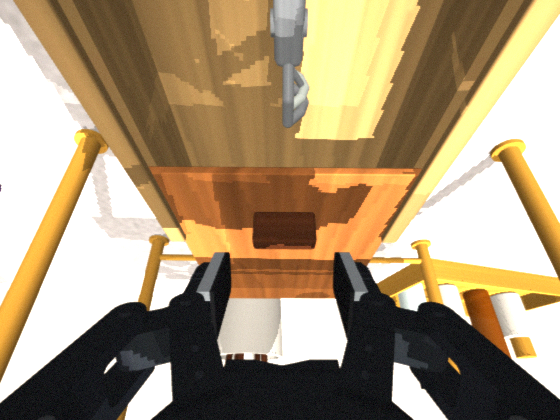

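View pics/s10.png

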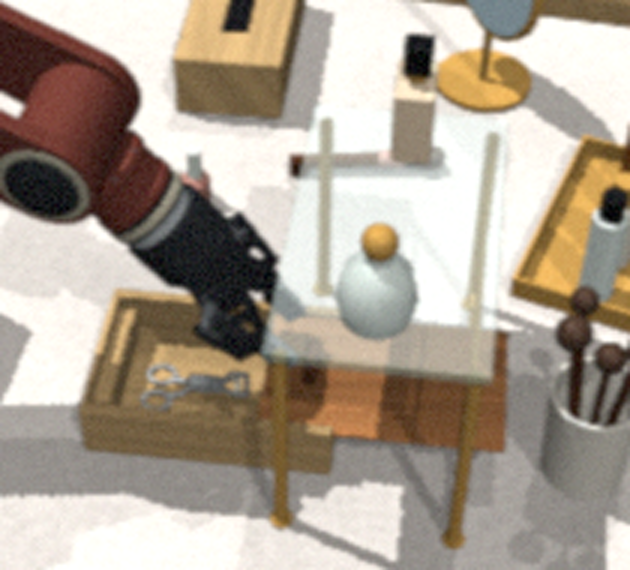

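Run:
```python
from station import ctrl
from h import *
o=ctrl.get_obs();p=ctrl.get_image("wrist");q=wcam(p,o)
print("frontbottom",ray(q,284,212,.051),"front top",ray(q,284,243,.071),"lid edge",ray(q,284,169,.051),"tcp px",proj(q,o["tool_pos"]))
for d in (.077,): 
  M=Ro.from_rotvec(o["tool_rot"]).as_matrix()
  for s in (.05,.1,.125,.15,.2): print(s,(o["tool_pos"]-M[:,2]*s-M[:,0]*.043).round(3))
```

```text
frontbottom [0.6062438  0.11103839 0.051     ] front top [0.60632516 0.11100929 0.071     ] lid edge [0.56706027 0.10636354 0.051     ] tcp px (np.float64(283.49326926677486), np.float64(267.58191900144135))
0.05 [0.602 0.11  0.153]
0.1 [0.57  0.107 0.192]
0.125 [0.555 0.105 0.211]
0.15 [0.539 0.103 0.23 ]
0.2 [0.507 0.1   0.268]
```

Emit:
{"op": "carry_out", "data": {"series": [[0.2, 0.03, -0.35, 0, 0, 0, 0.6], [0.2, 0.03, -0.35, 0, 0, 0, 0.6], [0.12, 0.03, -0.4, 0, 0, 0, 0.6], [0, 0, 0, 0, 0, 0, 0.6]]}}

```text
t: 15.7
tool_pos: [0.6126, 0.1124, 0.0582]
tool_rot: [-0.141, 2.444, 0.047]
contact_force: [0.3, -0.2, -0.9]
opening: 0.0514
```

Run:
```python
from station import ctrl
import cv2
from h import *
o=ctrl.get_obs();p=ctrl.get_image("wrist");cv2.imwrite("pics/w11.png",np.clip(p["frame"]*2,0,255).astype(np.uint8))
print(o["t"],o["tool_pos"],o["opening"],o["contact_force"],o["q"].round(2))
```

```text
15.7 [0.61261692 0.11235135 0.0581592 ] 0.051373046799980546 [ 0.29357051 -0.15995253 -0.91603098] [ 0.04 -0.1   2.19  0.13  0.35 -1.75]
```

View pics/w11.png

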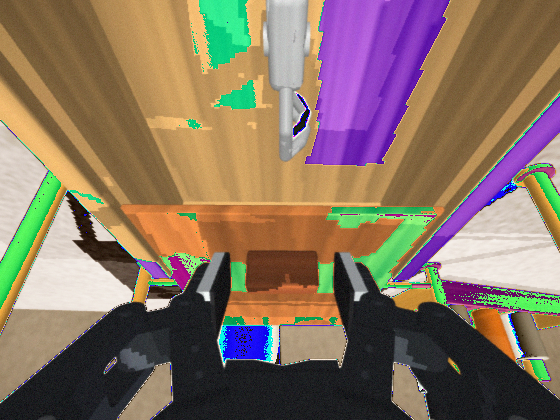

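The bar at (282,270) sits between the pads (false colours are only brightness overflow). Closing on it.

Emit:
{"op": "carry_out", "data": {"series": [[0.12, 0, 0, 0, 0, 0, 0.6], [0, 0, 0, 0, 0, 0, 0], [0, 0, 0, 0, 0, 0, 0], [0, 0, 0, 0, 0, 0, 0], [0, 0, 0, 0, 0, 0, 0]], "grip_force": 60}}

```text
t: 16.25
tool_pos: [0.6176, 0.1128, 0.0612]
tool_rot: [-0.141, 2.438, 0.048]
contact_force: [-1.6, 4.3, 5.4]
opening: 0.0336
```

Emit:
{"op": "carry_out", "data": {"series": [[-0.3, -0.034, 0, 0, 0, 0, 0], [-0.3, -0.034, 0, 0, 0, 0, 0], [-0.4, -0.045, 0, 0, 0, 0, 0], [0, 0, 0, 0, 0, 0, 0]]}}

```text
t: 16.65
tool_pos: [0.592, 0.1101, 0.0611]
tool_rot: [-0.141, 2.438, 0.048]
contact_force: [-2.0, 6.9, 4.8]
opening: 0.0339
```

Run:
```python
from station import ctrl
import cv2
from h import *
o=ctrl.get_obs();p=ctrl.get_image("wrist");cv2.imwrite("pics/w12.png",p["frame"])
print(o["t"],o["tool_pos"],o["opening"],o["contact_force"],o["q"].round(2))
```

```text
16.65 [0.59196465 0.11006665 0.06113134] 0.033876536524442634 [-1.98317494  6.90221103  4.79305276] [ 0.04 -0.16  2.24  0.13  0.36 -1.76]
```

View pics/w12.png

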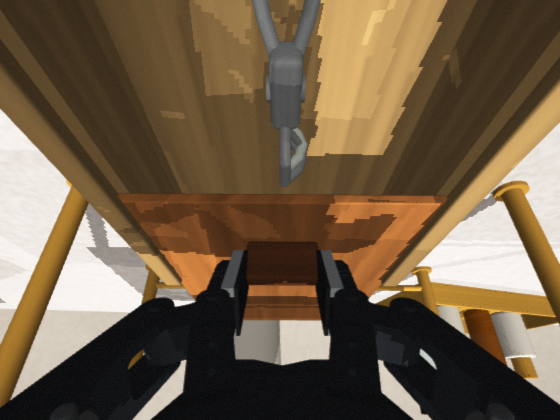

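Emit:
{"op": "carry_out", "data": {"series": [[-0.4, -0.02, 0, 0, 0, 0, 0], [-0.4, -0.02, 0, 0, 0, 0, 0], [-0.4, -0.045, 0, 0, 0, 0, 0], [-0.4, -0.045, 0, 0, 0, 0, 0], [0, 0, 0, 0, 0, 0, 0]]}}

```text
t: 17.2
tool_pos: [0.5516, 0.1059, 0.0611]
tool_rot: [-0.14, 2.438, 0.047]
contact_force: [-1.8, -0.2, 6.6]
opening: 0.0339
```

Run:
```python
from station import ctrl
o=ctrl.get_obs();print(o["t"],o["tool_pos"],o["contact_force"],o["q"].round(3))
```

```text
17.2 [0.55162678 0.10592522 0.06109544] [-1.75635672 -0.16022473  6.55811176] [ 0.032 -0.277  2.341  0.134  0.381 -1.76 ]
```

Emit:
{"op": "carry_out", "data": {"series": [[-0.4, -0.045, 0, 0, 0, 0, 0], [-0.4, -0.045, 0, 0, 0, 0, 0], [-0.4, -0.045, 0, 0, 0, 0, 0], [-0.4, -0.045, 0, 0, 0, 0, 0], [-0.3, -0.03, 0, 0, 0, 0, 0], [0, 0, 0, 0, 0, 0, 0]]}}

```text
t: 17.8
tool_pos: [0.5043, 0.1009, 0.0611]
tool_rot: [-0.14, 2.438, 0.047]
contact_force: [-3.0, 1.0, 6.7]
opening: 0.034
```

Run:
```python
from station import ctrl
import cv2
o=ctrl.get_obs();print(o["t"],o["tool_pos"],o["contact_force"],o["q"].round(3))
p=ctrl.get_image("wrist");cv2.imwrite("pics/w13.png",p["frame"])
```

```text
17.8 [0.50431688 0.10087642 0.06110309] [-2.98009706  0.98460639  6.70946142] [ 0.021 -0.443  2.458  0.137  0.432 -1.769]
```

View pics/w13.png

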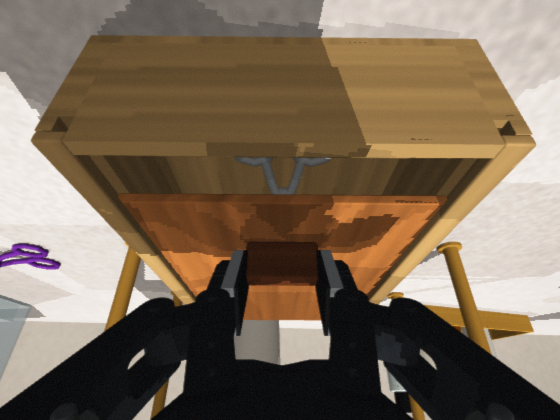

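Emit:
{"op": "carry_out", "data": {"series": [[0, 0, 0, 0, 0, 0, 0.6], [0, 0, 0, 0, 0, 0, 0.6], [0, 0, 0, 0, 0, 0, 0.6], [0, 0, 0.5, 0, 0, 0, 0.6], [0, 0, 1, 0, 0, 0, 0.6], [0, 0, 1, 0, 0, 0, 0.6], [0, 0, 0, 0, 0, 0, 0.6]]}}

```text
t: 18.55
tool_pos: [0.5064, 0.101, 0.1267]
tool_rot: [-0.141, 2.434, 0.046]
contact_force: [0.2, 0.2, 0.7]
opening: 0.0514
```

Emit:
{"op": "carry_out", "data": {"series": [[-0.04, 0, 0, -0.11, 0.99, 0, 0.6], [-0.04, 0, 0, -0.11, 0.99, 0, 0.6], [-0.04, 0, 0, -0.11, 0.99, 0, 0.6], [-0.04, 0, 0, -0.11, 0.99, 0, 0.6], [0, 0, 0, -0.11, 0.99, 0, 0.6], [0, 0, 0, -0.11, 0.99, 0, 0.6], [0, 0, 0, -0.11, 0.99, 0, 0.6], [0, 0, 0, 0, 0, 0, 0.6]]}}

```text
t: 19.35
tool_pos: [0.5011, 0.1009, 0.1206]
tool_rot: [0.181, -3.133, 0.0]
contact_force: [-0.5, -0.6, -0.4]
opening: 0.0513
```

Run:
```python
from station import ctrl
import cv2
from h import *
o=ctrl.get_obs();print(o["t"],o["tool_pos"],o["tool_rot"],o["contact_force"],o["q"].round(3),o["opening"])
p=ctrl.get_image("wrist");cv2.imwrite("pics/w14.png",p["frame"])
q=wcam(p,o);b=ray(q,281,290,.071)
for m in ctrl.mark_of(p,"lid_bar"): print(m["p"],np.array(m["position"])*[560,420],ray(q,m["position"][0]*560,m["position"][1]*420,.061))
```

```text
19.35 [0.50112985 0.10089805 0.12061571] [ 1.80681307e-01 -3.13318994e+00  1.10081123e-04] [-0.47221135 -0.63873581 -0.41443147] [ 0.053 -0.124  1.976 -0.     1.293 -1.633] 0.051338909425923306
0.64 [281.904 224.49 ] [0.500399   0.10028305 0.061     ]
```

View pics/w14.png

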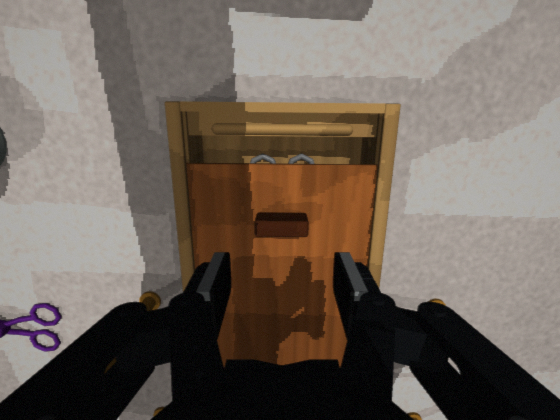

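Emit:
{"op": "carry_out", "data": {"series": [[0, 0, -0.9, 0, 0, 0, 0.6], [0, 0, -0.9, 0, 0, 0, 0.6], [0, 0, -0.5, 0, 0, 0, 0.6], [0, 0, -0.2, 0, 0, 0, 0.6], [0, 0, 0, 0, 0, 0, 0], [0, 0, 0, 0, 0, 0, 0], [0, 0, 0, 0, 0, 0, 0], [0, 0, 0, 0, 0, 0, 0]], "grip_force": 80}}

```text
t: 20.25
tool_pos: [0.5002, 0.1006, 0.06]
tool_rot: [0.181, -3.136, 0.002]
contact_force: [-0.0, -3.5, -2.2]
opening: 0.033
```

Emit:
{"op": "carry_out", "data": {"series": [[-0.3, -0.034, 0, 0, 0, 0, 0], [-0.3, -0.034, 0, 0, 0, 0, 0], [-0.2, -0.023, 0, 0, 0, 0, 0], [0, 0, 0, 0, 0, 0, 0]]}}

```text
t: 20.65
tool_pos: [0.4794, 0.0984, 0.06]
tool_rot: [0.181, -3.136, 0.001]
contact_force: [-0.9, -4.0, -2.2]
opening: 0.033
```

Run:
```python
from station import ctrl
import cv2
from h import *
o=ctrl.get_obs();print(o["t"],o["tool_pos"],o["contact_force"],o["q"].round(3),o["opening"])
p=ctrl.get_image("wrist");cv2.imwrite("pics/w15.png",p["frame"])
```

```text
20.65 [0.4793902  0.09837896 0.06001624] [-0.90667159 -3.97692962 -2.16822006] [ 5.100e-02 -9.900e-02  2.065e+00 -1.000e-03  1.177e+00 -1.635e+00] 0.032986608396531024
```

View pics/w15.png

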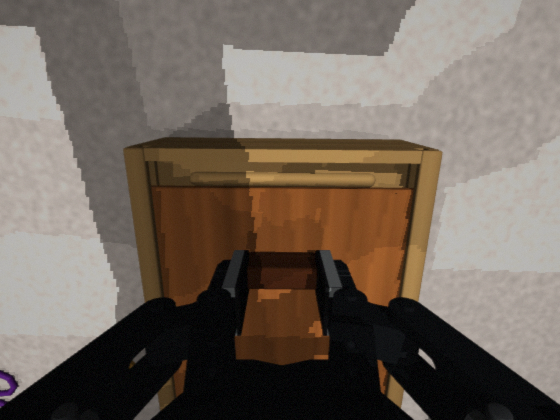

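Emit:
{"op": "carry_out", "data": {"series": [[-0.2, -0.023, 0, 0, 0, 0, 0], [-0.2, -0.023, 0, 0, 0, 0, 0], [0, 0, 0, 0, 0, 0, 0]]}}

```text
t: 21.0
tool_pos: [0.4691, 0.0973, 0.0601]
tool_rot: [0.181, -3.134, 0.001]
contact_force: [-3.7, -5.8, 1.7]
opening: 0.0335
```

Emit:
{"op": "carry_out", "data": {"series": [[-0.1, -0.01, 0, 0, 0, 0, 0], [0, 0, 0, 0, 0, 0, 0]]}}

```text
t: 21.2
tool_pos: [0.4672, 0.0971, 0.06]
tool_rot: [0.181, -3.135, 0.001]
contact_force: [-1.0, -5.2, -0.5]
opening: 0.0332
```

Run:
```python
from station import ctrl
import cv2
p=ctrl.get_image("wrist");a=p["frame"][110:320,100:460];cv2.imwrite("pics/w16.png",cv2.resize(a,None,fx=2.2,fy=2.2,interpolation=cv2.INTER_CUBIC))
```

```text
(no output)
```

View pics/w16.png

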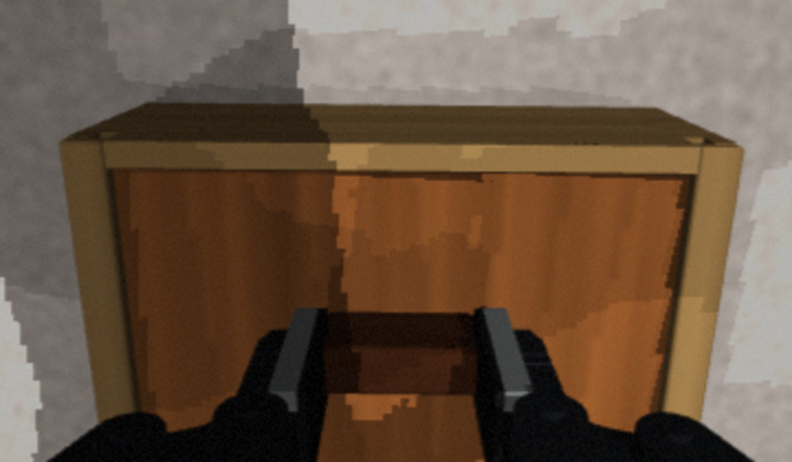

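Emit:
{"op": "carry_out", "data": {"series": [[-0.1, -0.01, 0, 0, 0, 0, 0], [0, 0, 0, 0, 0, 0, 0]]}}

```text
t: 21.45
tool_pos: [0.466, 0.097, 0.0601]
tool_rot: [-0.181, 3.134, -0.001]
contact_force: [4.6, -4.6, -5.0]
opening: 0.0331
```

Emit:
{"op": "carry_out", "data": {"series": [[-0.15, -0.015, 0, 0, 0, 0, 0], [0, 0, 0, 0, 0, 0, 0], [0, 0, 0, 0, 0, 0, 0]]}}

```text
t: 21.75
tool_pos: [0.4658, 0.0969, 0.0602]
tool_rot: [-0.179, 3.123, 0.001]
contact_force: [18.9, -3.4, -17.9]
opening: 0.033
```

Run:
```python
from station import ctrl
import cv2
p=ctrl.get_image("wrist");a=p["frame"][110:320,100:460];cv2.imwrite("pics/w17.png",cv2.resize(a,None,fx=2.2,fy=2.2,interpolation=cv2.INTER_CUBIC))
```

```text
(no output)
```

View pics/w17.png

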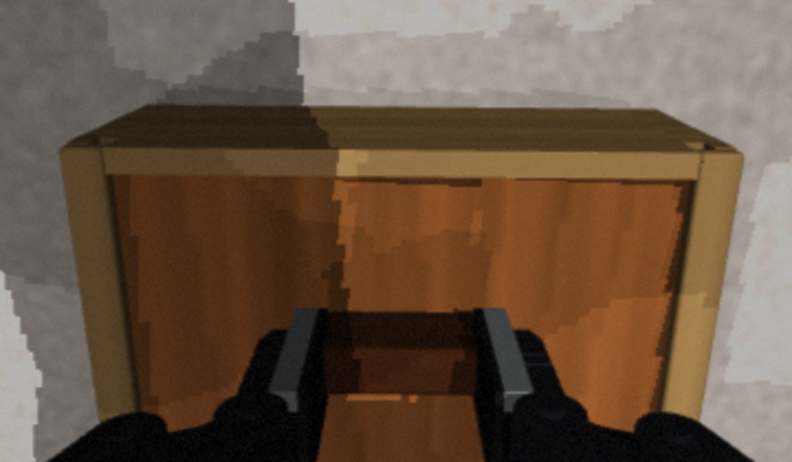

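Emit:
{"op": "carry_out", "data": {"series": [[0.12, 0.01, 0, 0, 0, 0, 0], [0, 0, 0, 0, 0, 0, 0.7], [0, 0, 0, 0, 0, 0, 0.7], [0, 0, 0, 0, 0, 0, 0.7], [0, 0, 0, 0, 0, 0, 0.7], [0, 0, 0.6, 0, 0, 0, 0.7], [0, 0, 1, 0, 0, 0, 0.7], [0, 0, 1, 0, 0, 0, 0.7], [-0.4, 0, 1, 0, 0, 0, 0.7], [-0.4, 0, 1, 0, 0, 0, 0.7], [0, 0, 1, 0, 0, 0, 0.7], [0, 0, 0, 0, 0, 0, 0.7]]}}

```text
t: 23.0
tool_pos: [0.4466, 0.0973, 0.2045]
tool_rot: [-0.181, 3.128, 0.001]
contact_force: [0.5, 0.1, 0.4]
opening: 0.0597
```

Run:
```python
from station import ctrl
import cv2
from h import *
o=ctrl.get_obs();print(o["t"],o["tool_pos"],o["contact_force"])
p=ctrl.get_image("wrist");cv2.imwrite("pics/w18.png",p["frame"]);q=wcam(p,o)
for m in ctrl.mark_of(p,"lid_bar"): print(m["p"],np.array(m["position"])*[560,420],ray(q,m["position"][0]*560,m["position"][1]*420,.061))
T=ctrl.get_image("top");cv2.imwrite("pics/t18.png",T["frame"])
S=ctrl.get_image("scene");cv2.imwrite("pics/s18.png",S["frame"])
```

```text
23.0 [0.44663842 0.09734091 0.20450412] [0.46170429 0.08845691 0.35990228]
0.92 [279.496 210.882] [0.46554985 0.09673399 0.061     ]
```

View pics/w18.png

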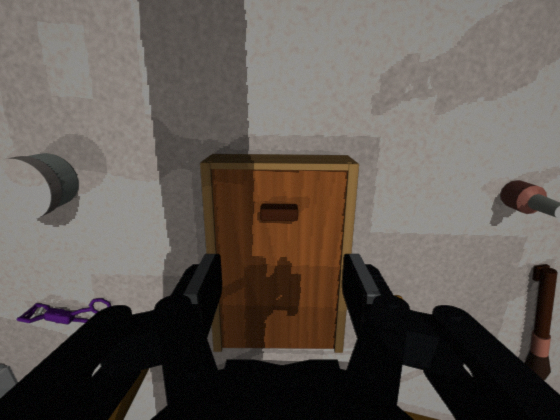

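View pics/t18.png

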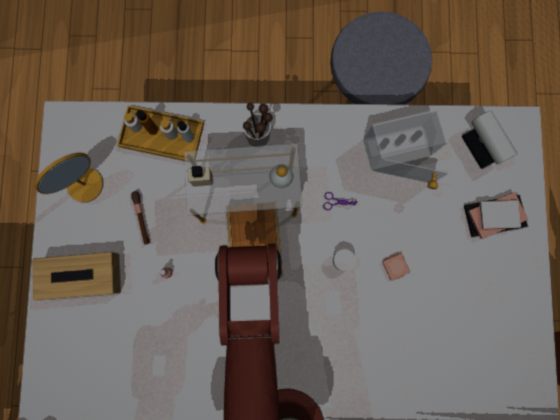

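View pics/s18.png

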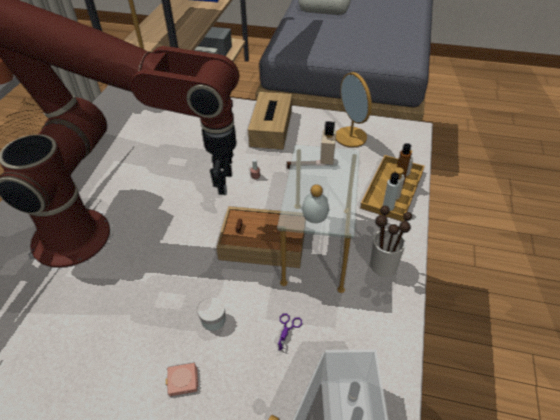

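Run:
```python
import cv2,numpy as np
a=cv2.imread("pics/w18.png")[145:235,195:365].astype(float)*1.7
cv2.imwrite("pics/w18c.png",cv2.resize(np.clip(a,0,255).astype(np.uint8),None,fx=4.7,fy=4.7,interpolation=cv2.INTER_CUBIC))
```

```text
(no output)
```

View pics/w18c.png

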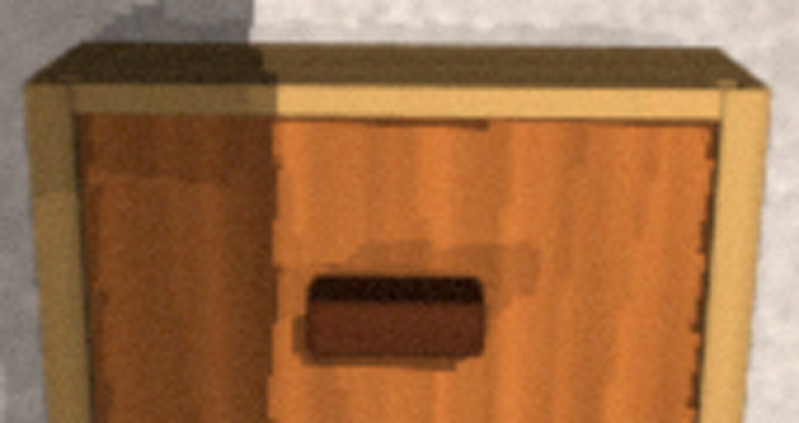

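The lid is flush against the front wall with no gap, and the gripper is clear. Handing in.

```bash
python3 -c "
from station import ctrl
print(ctrl.finish_job())"
```

```text
the job is handed in; nothing more can be done
None
```

I picked up the silver curler (not the purple look-alike), lowered it into the tray while it was still gripped, and released it there. I drew the lid out by its finger bar with the tool tilted about 40° to stay below the shelf. I then regripped with the tool vertical and pulled the lid over the ridge to the front wall. I handed the job in at about 23 s of the 53 s allowed.

**Last checks:**
- **Lid:** It stopped hard against the front wall at about 19 N, well above the 10 N the ridge needs. The close picture shows its front edge flush with the wall, no gap. I had no direct reading of the lid's travel.
- **Curler:** It lay flat on the tray floor, clear of the lid, just after I let go. I couldn't see it once the lid was shut.
- **Other toiletries and shelf:** By eye, the toiletries are where they started; I did not measure their shifts. The shelf was never knocked in any force reading I took.
- **Gripper:** It ended about 13 cm above the case's finger bar, touching nothing.

The pose estimates from the different cameras disagreed by a few millimetres, so I relied on the wrist camera close up. No check failed.

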